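# Balance a squash on the kitchen scale with counterweights and the sliding poise

### The arm

A 6-joint arm with a two-finger parallel gripper is mounted at the origin on a cart in front of the work surface, level with it; the furniture and walls round the work are solid. World frame = base frame: x ahead of the robot, y to its left, z up, the work surface at z = 0. Lengths are in mm, angles in rad, forces in N, time in s.
With the tool pointing down it reaches from about 300 to 875 mm from the base axis. Payload 6.4 kg.
Tool frame: the origin (TCP) lies at the very end of the fingers, on their centre line; the grasp point (between the pads) lies 19 mm behind it; z points along the fingers, y is the line along which they close (so a half turn about z gives the same grasp; the last joint's range is limited). The gripper opens to 85 mm and grips with 20 to 120 N. Pads are 22 mm wide; open, the fingers measure 114 mm over their backs; the gripper's body (76 mm by 85 mm) begins 54 mm behind the grasp point. The pads swing forward as they close: fully open they stand 13 mm farther back than shut.
Start: joints at [-1.328, 0.181, 1.607, -0, 1.354, -0.206], TCP at [249.501, -518.064, 231.288] pointing down, gripper open.
Joint ranges: [-2.99, 2.99], [-0.89, 2.07], [0.3, 2.58], [-1.14, 4.28], [0, 2.63], [-3.12, 3.12]. Speed limits (rad/s): [2.57, 2.57, 3.01, 3.14, 3.14, 3.14].

### API

Orientations are given as [roll, pitch, yaw] about the fixed x, y, z axes, in that order (R = Rz(yaw) Ry(pitch) Rx(roll)).
In Python, from workcell import ctrl, snapshot, camera_model, job, look_for, silhouettes, place_of gives the robot as it stands.
- The arm moves only by the shell command python3 -m inch 'ROWS'. ROWS is text: rows parted by semicolons, each of 5 numbers parted by spaces: the closure, from 0 (fully open) to 1 (shut), then the shift along the tool's x, y, z normalised to -1 to 1, where 1 is 0.4 m, then the turn about the tool's z normalised to -1 to 1, where 1 is 45 degrees. In form: fingers dx dy dz yaw; .... A call has 1 to 12 rows; each row is the pose to reach, as a shift and turn from the pose commanded when the call began, along the tool's axes at that moment; what a row does not reach only later rows make up. A row lasts 1/12 s, in which the tool goes at most 41.7 mm and 7.16 degrees, less where a joint would pass 70% of its speed; a pose out of reach is approached as far as the arm can. A call with a number of a shift or a turn outside -1 to 1 is refused whole. A call with a gripper value outside its range is refused whole. The fingers move at their own pace and stop on an object; the grip force is fixed at half the most. Time passes only in rows, so rows that repeat a pose let the fingers close. It gives the time, the measured TCP pose, the force, the opening and the grip force at its end, in the units of the state.
- ctrl.observe(): the state, without advancing time (a new reading comes with each control period).
- snapshot(name): name is "side" or "top" or "wrist"; returns the picture (384x512x3 uint8, red, green, blue); there is no depth.
- camera_model(name): a dict with "mtx" (3x3 intrinsics, pixels), "k1" (the pictures are not rectified: a ray, as slopes to the right and down, at radius r is drawn at 1 + k1 r^2 times it, then the intrinsics apply), "pose" (4x4, takes a point from camera to world coordinates). Camera axes: x right, y down, z forward; pixel columns grow to the right and rows downward; lengths in mm; the calibration is good to about 2 mm. A picture is of the moment at which its call begins: read the wrist's pose just before it. camera_model takes no time and is no camera call; for the wrist camera it gives the pose at the moment of the call.
- job.hand_in(): hands the job in; it is judged then, once.
Trained networks look in the newest picture that a camera, given by its name, has taken for a name from the list of things; names that differ only in an ending like _2 or _b are one class to them, and where a whole thing is asked for, a point or a joint stands for the part that bears it (a point fixed in the world has none). Each returns a list of dicts, best first, with "score" (0 to 1); they miss things now and then, are a little off and sometimes report something else, mostly with a low value. They report only what shows in the picture. A call takes as long as a camera call. They do not tell look-alikes from the thing itself.
- look_for(camera, label): "bbox" ([centre column, centre row, width, height] in pixels, round what is visible of it).
- silhouettes(camera, label): "pixels" (384x512 bool, what is visible of it) and "bbox" ([centre column, centre row, width, height] in pixels, round what is visible of it).
- place_of(camera, label): "uv" ([column, row] in pixels: a listed point, or the origin of a listed thing).
The state is a dict: "clock": time; "qpos": joint angles; "qd": joint speeds; "joint_torque": joint torques, N m; "position": TCP position; "eef_rot": TCP orientation; "contact_force": force on the tool from outside, world axes, zero at the start; "torque": the same for the moment, N m; "width": opening from 0.0 (shut) to 1.0 (fully open); "grasp_force": force on a finger pad.
Only numpy, scipy, OpenCV 4.12 (cv2) and the standard library are available. Lean on these libraries where they do the work, as an engineer would, in place of code of your own. Each camera call takes 0.05 s, during which the arm holds its last target. There are 200 camera calls.

### The job

A squash of unknown weight lies on one pan of the kitchen balance: stand as many of the counterweights on the empty pan as it takes to outweigh it (one or both), then push the sliding poise along its rail to trim the balance until the beam, let go, floats level by itself. Leave the squash on its pan, any unused weight standing on the worktop, and do not disturb the other things lying around.

Things in the scene. Friction and masses are not known exactly. Their poses are not given: they have to be found in the camera images.
- balance: kitchen balance, fixed white foot 160 x 150 mm, 180 mm high. Origin: centre of the foot's underside; x to its back (away from the robot), y along the beam to the empty weights pan. Beam pivot 70 mm up, axis along x; pans 120 mm from it: weights pan at +y, goods pan with the squash at -y. A linkage keeps the pans level: where a thing stands on a pan makes no difference. Needle at the centre mark = level.
- beam (a joint): tilt of the beam in rad: 0 level, positive = goods pan (squash) down, negative = weights pan down; stops at +-0.12; starts at the goods stop. It floats between the stops only when the sides differ by less than about 55 g; there the tilt is roughly proportional to the difference (about 0.021 rad for 10 g). Settles in about 2 s.
- weights_pan_floor (a point): centre of the upper surface of the empty pan for the counterweights: a flat steel tray 110 mm (x) by 124 mm (y) with a rim 3 mm thick standing 6 mm above this surface. About 100 mm above the worktop when level; moves up and down 14 mm with the beam. Axes as the balance.
- goods_pan_floor (a point): the same point of the like pan that carries the squash.
- poise (a joint): place in m of the sliding poise (350 g) on its rail: 0 = home beside the pivot, weighing on neither side; grows towards the goods pan's end, up to 0.11. It only helps the squash: each 10 mm outward counts like about 29 g more on the goods pan (0.086 m = one counterweight). Starts 0 to 0.018 out, stays where it is left (friction about 0.6 N), is pushed at its stem.
- poise_knob (a point): top of the poise's upright stem: 14 mm thick, with a cap 18 mm across and 8 mm high, on a block 34 x 40 mm whose top is 62 mm below this point. The rail runs along the balance's y, on the robot's side, 115 mm in front of the beam's middle line. This point is 150 mm above the worktop when level and goes up and down as the beam tilts.
- weight_1: cast counterweight, 250 g, one of two alike: a round body 42 mm in diameter and 37 mm high with a narrow neck (14 mm) and on top a knob 22 mm in diameter from 45 to 64 mm above its underside, by which it can be gripped from above. Origin: centre of the underside, z up. Beware of the wall cupboard behind: it hangs over x > 0.46, y < -0.19, from 480 mm up.
- weight_2: cast counterweight, 250 g, one of two alike: a round body 42 mm in diameter and 37 mm high with a narrow neck (14 mm) and on top a knob 22 mm in diameter from 45 to 64 mm above its underside, by which it can be gripped from above. Origin: centre of the underside, z up. Beware of the wall cupboard behind: it hangs over x > 0.46, y < -0.19, from 480 mm up.
- squash: green ribbed squash, about 92 x 89 x 76 mm, of unknown weight between about 120 and 360 g, on the goods pan. Origin: centre of its underside, z up.
- onion: red onion, 64 x 67 x 71 mm, bystander, to be left where it stands. Origin: centre of the underside.
- lemon: lemon, 78 x 55 x 56 mm, bystander, to be left where it stands. Origin: centre of the underside.
- garlic: garlic bulb, 60 x 60 x 59 mm, bystander, to be left where it stands. Origin: centre of the underside.
- salt_shaker: glass salt shaker, 44 x 44 x 90 mm, bystander, to be left where it stands. Origin: centre of the underside.
There are look-alikes about, which are no part of the job. What is shaped like the squash but turquoise is not meant.

How it is judged:
By the outcome, as a careful person would: the job done as asked, in the order asked, and still so for the second after the job is handed in, with the robot touching nothing.
It also fails if it takes over 70 s, if anything falls off the work surface, if the arm or the gripper's body presses on something with over 40 N, if the wrist force passes 120 N, or if a joint passes its speed limit or range.

## Working session

There is one attempt and no reset: what is moved stays moved. The work goes in short steps, Python scripts to look and compute and a shell command to move; the robot and the scene stay as the last step left them, time stands still between calls to the robot, and variables do not carry over. Pictures are saved under pics/ and viewed, at most 10 in all, crops included, and the job is handed in when it is done.

```bash
mkdir -p pics
cat > h.py <<'E'
import numpy as np, cv2
from workcell import ctrl, snapshot, camera_model, job, look_for, silhouettes, place_of
def ray(cam,uv,m=None):
    m=m or camera_model(cam); K=np.array(m["mtx"]);T=np.array(m["pose"])
    p=cv2.undistortPoints(np.array([[uv]],float),K,np.array([m["k1"],0,0,0.]))[0,0]
    return T[:3,3],T[:3,:3]@np.array([p[0],p[1],1])
def atz(cam,uv,z,m=None):
    o,d=ray(cam,uv,m); return (o+d*(z-o[2])/d[2]).round(1)
def proj(cam,P):
    m=camera_model(cam);T=np.linalg.inv(np.array(m["pose"]))
    return cv2.projectPoints(np.array([P],float),cv2.Rodrigues(T[:3,:3])[0],T[:3,3],np.array(m["mtx"]),np.array([m["k1"],0,0,0.]))[0].ravel().round(1)
def tri(*cu):
    A=np.zeros((3,3));b=np.zeros(3)
    for c,uv in cu:
        o,d=ray(c,uv);d=d/np.linalg.norm(d);M=np.eye(3)-np.outer(d,d);A+=M;b+=M@o
    return np.linalg.solve(A,b).round(1)
E
python3 - <<'E'
from h import *
ims=[]
for c in("top","side"):
    im=snapshot(c); ims.append(im); cv2.imwrite(f"pics/{c}0.png",im[:,:,::-1])
    print(c,np.array(camera_model(c)["pose"])[:3,3].round())
    for l,z in(("balance",0),("weights_pan_floor",93),("goods_pan_floor",93),("poise_knob",143),("weight_1",0),("squash",93),("onion",0),("lemon",0),("garlic",0),("salt_shaker",0)):
        print(l,[(round(r["score"],2),np.round(r["uv"]).tolist(),atz(c,r["uv"],z)[:2].tolist()) for r in place_of(c,l)[:4]])
s=ctrl.observe();print(s["clock"],s["position"],s["eef_rot"],s["contact_force"])
E
```

```text
top [ 444. -129. 1268.]
balance [(0.72, [205.0, 188.0], [518.8, 21.9])]
weights_pan_floor [(0.61, [157.0, 190.0], [506.2, 139.0]), (0.23, [232.0, 120.0], [695.9, -56.2])]
goods_pan_floor [(0.74, [245.0, 180.0], [536.5, -94.8]), (0.57, [319.0, 256.0], [340.7, -292.7])]
poise_knob [(0.48, [208.0, 231.0], [402.7, -5.1]), (0.3, [320.0, 254.0], [350.2, -288.4])]
weight_1 [(0.77, [318.0, 253.0], [340.2, -304.6]), (0.63, [296.0, 238.0], [382.1, -241.5])]
squash [(0.92, [249.0, 179.0], [540.4, -105.2]), (0.59, [351.0, 234.0], [399.4, -377.8]), (0.56, [364.0, 268.0], [309.4, -415.3])]
onion [(0.68, [185.0, 126.0], [697.4, 85.5])]
lemon [(0.88, [233.0, 123.0], [707.7, -53.8]), (0.19, [185.0, 122.0], [710.4, 85.1])]
garlic [(0.85, [278.0, 128.0], [697.5, -183.7])]
salt_shaker []
side [  231. -1175.   632.]
balance [(0.87, [243.0, 201.0], [516.3, 40.7])]
weights_pan_floor [(0.85, [233.0, 164.0], [514.1, 196.2])]
goods_pan_floor [(0.66, [260.0, 196.0], [538.2, -115.8])]
poise_knob [(0.54, [217.0, 171.0], [417.4, 16.2])]
weight_1 [(0.62, [211.0, 258.0], [342.7, -295.3]), (0.6, [219.0, 245.0], [376.1, -237.2])]
squash [(0.87, [202.0, 293.0], [285.8, -550.4]), (0.86, [239.0, 278.0], [376.2, -517.1]), (0.71, [256.0, 194.0], [531.3, -95.1]), (0.64, [256.0, 197.0], [525.7, -118.3])]
onion []
lemon [(0.52, [299.0, 205.0], [714.5, -40.1])]
garlic [(0.71, [306.0, 222.0], [692.0, -166.9])]
salt_shaker [(0.74, [298.0, 263.0], [578.6, -381.9])]
1.1 [ 249.5028242  -518.07756746  231.3043538 ] [3.14157219e+00 4.82173231e-06 4.48802854e-01] [-0.39546633 -0.4890288  -0.1201326 ]
```

View pics/top0.png

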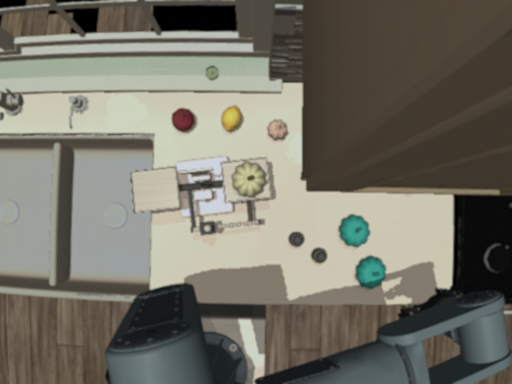

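View pics/side0.png

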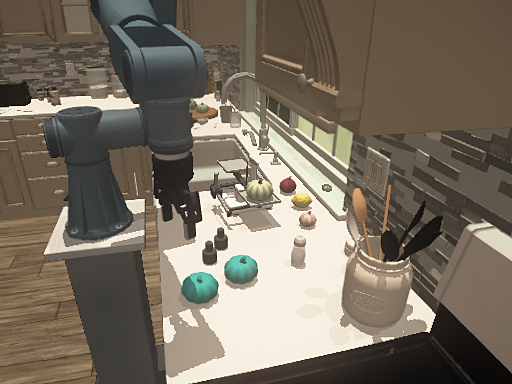

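The top view shows the real squash (pale green) on the goods pan at px (249,179), and the weights at (296,238) and (319,255). The poise is at about (208,229), and the turquoise look-alikes are on the right. The side view agrees. I'll go above the nearer weight at about (379,-239).

```bash
python3 -m inch '0.35 0.594 -0.488 0.16 -0.71;0.35 0.594 -0.488 0.16 -0.71;0.35 0.594 -0.488 0.16 -0.71;0.35 0.594 -0.488 0.16 -0.71;0.35 0.594 -0.488 0.16 -0.71;0.35 0.594 -0.488 0.16 -0.71;0.35 0.594 -0.488 0.16 -0.71;0.35 0.594 -0.488 0.16 -0.71;0.35 0.594 -0.488 0.16 -0.71;0.35 0.594 -0.488 0.16 -0.71;0.35 0.594 -0.488 0.16 -0.71;0.35 0.594 -0.488 0.16 -0.71'
cat > w.py <<'E'
from h import *
s=ctrl.observe();im=snapshot("wrist");cv2.imwrite("pics/w1.png",im[:,:,::-1]);m=camera_model("wrist")
p=np.array(s["position"]);y=s["eef_rot"][2];print(s["clock"],p.round(1),np.round(s["eef_rot"],3),np.round(s["qpos"],2),s["width"])
for r in place_of("wrist","weight_1")[:4]:
    P=atz("wrist",r["uv"],0,m);d=P[:2]-p[:2]
    print(r["score"],np.round(r["uv"]),P,"tool dx dy",((d[0]*np.cos(y)+d[1]*np.sin(y))/400).round(3),((d[0]*np.sin(y)-d[1]*np.cos(y))/400).round(3))
E
python3 w.py
```

```text
clock: 2.1
position: [378.8, -240.4, 167.8]
eef_rot: [3.141, 0.001, 1.005]
contact_force: [0.5, -0.6, -0.3]
width: 0.648
grasp_force: 0.0
2.1 [ 378.8 -240.4  167.8] [3.141e+00 1.000e-03 1.005e+00] [-0.83 -0.04  1.98 -0.    1.2  -0.27] 0.6482533111574357
0.98 [256. 174.] [ 379.7 -241.9    0. ] tool dx dy -0.002 0.004
0.92 [257. 236.] [ 339.7 -307.6    0. ] tool dx dy -0.194 0.007
```

View pics/w1.png

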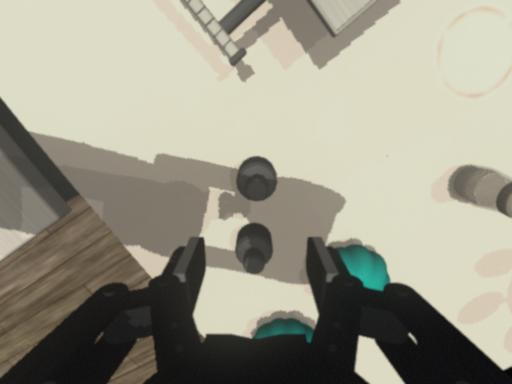

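Both weights are clear in the wrist view, at px (256,178) and (255,245), and the tool is centred over the nearer one. I'll descend and grip.

```bash
python3 -m inch '0.35 -0.001 0.003 0.1 0;0.35 -0.001 0.003 0.2 0;0.35 -0.001 0.003 0.27 0;0.35 -0.001 0.003 0.319 0;0.35 -0.001 0.003 0.319 0;1 -0.001 0.003 0.319 0;1 -0.001 0.003 0.319 0;1 -0.001 0.003 0.319 0;1 -0.001 0.003 0.319 0;1 -0.001 0.003 0.319 0;1 -0.001 0.003 0.25 0;1 -0.001 0.003 0.2 0'
python3 -m inch '1 0 0 -0.1 0;1 0 0 -0.2 0;1 0 0 -0.3 0;1 0 0 -0.42 0;1 0 0 -0.42 0;1 0 0 -0.42 0'
```

```text
clock: 3.2
position: [379.4, -239.7, 88.3]
eef_rot: [-3.141, -0.0, 1.006]
contact_force: [0.4, -0.4, -1.9]
width: 0.228
grasp_force: 59.9
clock: 3.7
position: [381.2, -241.6, 259.5]
eef_rot: [3.133, 0.002, 1.007]
contact_force: [1.8, -0.1, -2.0]
width: 0.23
grasp_force: 59.9
```

```bash
cat > pan.py <<'E'
from h import *
s=ctrl.observe();p=np.array(s["position"]);y=s["eef_rot"][2];print(s["clock"],p.round(1),y)
uv={}
for c in("top","side"):
    snapshot(c)
    for l in("weights_pan_floor","goods_pan_floor","poise_knob"):
        r=place_of(c,l)
        if r: uv[c,l]=r[0]["uv"];print(c,l,round(r[0]["score"],2),np.round(r[0]["uv"],1))
    r=silhouettes(c,"weights_pan_floor");
    if r and c=="top":
        q=np.argwhere(r[0]["pixels"]);rc=cv2.minAreaRect(q[:,::-1].astype(np.float32));print("pan rect",r[0]["score"],rc,len(q))
        print("corners",[atz(c,x,107)[:2].tolist() for x in cv2.boxPoints(rc)],"c",atz(c,rc[0],107))
for l in("weights_pan_floor","goods_pan_floor","poise_knob"):
    if ("top",l) in uv and ("side",l) in uv: print(l,tri(("top",uv["top",l]),("side",uv["side",l])))
E
python3 pan.py
```

```text
3.7 [ 381.2 -241.6  259.5] 1.0066818018570474
top weights_pan_floor 0.7 [152.1 189.5]
top goods_pan_floor 0.62 [246.8 182.3]
top poise_knob 0.61 [205.5 228.5]
pan rect 0.9 ((154.1762237548828, 189.43853759765625), (43.63822937011719, 47.53126525878906), 84.80557250976562) 2021
corners [[556.7, 213.5], [570.1, 86.7], [456.5, 72.7], [442.2, 198.5]] c [506.3 142.3 107. ]
side weights_pan_floor 0.61 [237.5 165.1]
side goods_pan_floor 0.53 [257.3 196.4]
weights_pan_floor [513.1 146.2 107.2]
goods_pan_floor [ 532.9 -100.3   85. ]
```

```bash
python3 -m inch '1 1 -0.28 0 0;1 1 -0.28 0 0;1 1 -0.28 0 0;1 1 -0.28 0 0;1 1 -0.28 0 0;1 1 -0.28 0 0;1 1 -0.28 0 0;1 1 -0.28 0 0;1 1 -0.28 0 0;1 1 -0.28 0 0;1 1 -0.28 0 0;1 1 -0.28 0 0'
cat > wp.py <<'E'
from h import *
s=ctrl.observe();p=np.array(s["position"]);y=s["eef_rot"][2];print(s["clock"],p.round(1),y)
im=snapshot("wrist");cv2.imwrite("pics/w2.png",im[:,:,::-1]);m=camera_model("wrist")
for l,z in(("weights_pan_floor",107),("poise_knob",147)):
  for r in place_of("wrist",l)[:2]:print(l,r["score"],np.round(r["uv"]),atz("wrist",r["uv"],z,m))
E
python3 wp.py
```

```text
clock: 5.2
position: [498.8, 159.9, 254.5]
eef_rot: [-3.141, 0.001, 1.011]
contact_force: [0.0, -1.0, -2.0]
width: 0.225
grasp_force: 59.9
5.2 [498.8 159.9 254.5] 1.0108501615931342
weights_pan_floor 0.67 [270. 193.] [503.3 135.8 107. ]
```

View pics/w2.png

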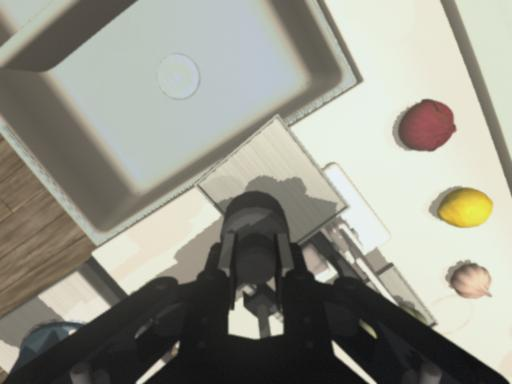

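The wrist view shows three pan corners at px (278,117), (347,207) and (197,185). I'll work out the centre from them.

Run:
```python
from h import *
a,b,c=[atz("wrist",u,112) for u in((278,117),(347,207),(197,185))]
print(a,b,c,"centre",(b+c)/2,"yaw",np.arctan2(*(b-a)[1::-1]),np.linalg.norm(a-b),np.linalg.norm(a-c))
```

```text
[551.6 198.  112. ] [566.1  78.  112. ] [444.5 184.2 112. ] centre [505.3 131.1 112. ] yaw -1.4505459782571821 120.8728670959699 107.98541568193367
```

```bash
python3 -m inch '1 0.003 0.003 0.08 0;1 0.003 0.003 0.16 0;1 0.003 0.003 0.21 0;1 0.003 0.003 0.225 0;1 0.003 0.003 0.235 0;1 0.003 0.003 0.235 0'
python3 -m inch '1 0 0 0.01 0;1 0 0 0.01 0'; python3 -m inch '1 0 0 0.01 0;1 0 0 0.01 0'
```

```text
clock: 5.85
position: [501.0, 157.3, 161.6]
eef_rot: [3.141, -0.0, 1.005]
contact_force: [0.8, 0.6, -2.3]
width: 0.226
grasp_force: 59.9
clock: 6.02
position: [501.5, 157.9, 158.4]
eef_rot: [3.14, -0.001, 1.006]
contact_force: [0.4, -0.1, -2.7]
width: 0.227
grasp_force: 59.8
clock: 6.18
position: [501.4, 158.2, 153.9]
eef_rot: [3.14, -0.001, 1.007]
contact_force: [1.8, 0.5, 0.2]
width: 0.23
grasp_force: 60.0
```

```bash
python3 -m inch '0.5 0 0 0 0;0.5 0 0 0 0;0.45 0 0 0 0;0.45 0 0 0 0;0.45 0 0 0 0;0.45 0 0 -0.06 0;0.45 0 0 -0.15 0;0.45 0 0 -0.3 0;0.45 0 0 -0.3 0;0.45 0 0 -0.3 0'
python3 - <<'E'
from h import *
im=[snapshot(c) for c in("top","side","wrist")]
a=cv2.resize(im[0][120:280,100:300],(500,400),interpolation=2);b=cv2.resize(im[1][130:230,180:330],(600,400)[::1])[:, :];
cv2.imwrite("pics/a.png",np.vstack([np.hstack([cv2.resize(a,(400,300)),cv2.resize(b,(400,300))]),np.hstack([cv2.resize(im[2],(400,300)),np.zeros((300,400,3),np.uint8)])])[:,:,::-1])
E
```

```text
clock: 7.02
position: [503.6, 158.5, 279.4]
eef_rot: [3.133, -0.006, 1.007]
contact_force: [-0.0, 0.2, -0.1]
width: 0.554
grasp_force: 0.0
```

View pics/a.png

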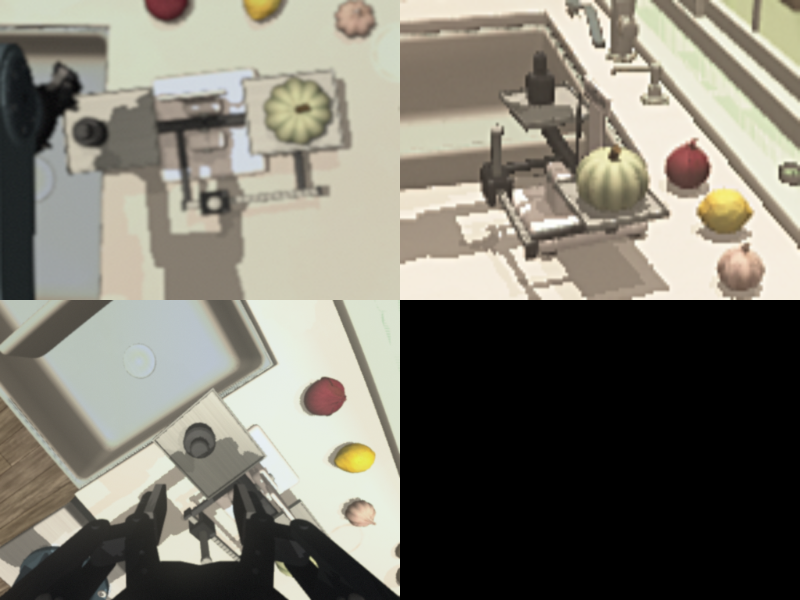

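The weight stands on the pan, and the weights pan is still high. I'll move towards the second weight while it settles.

```bash
python3 -m inch '0.35 -1 0.23 0 0;0.35 -1 0.23 0 0;0.35 -1 0.23 0 0;0.35 -1 0.23 0 0;0.35 -1 0.23 0 0;0.35 -1 0.23 0 0;0.35 -1 0.23 0 0;0.35 -1 0.23 0 0;0.35 -1 0.23 0 0;0.35 -1 0.23 0 0;0.35 -1 0.23 0 0;0.35 -1 0.23 0 0'
python3 -m inch '0.35 -0.2 0.05 0.2 0;0.35 -0.2 0.05 0.2 0;0.35 -0.2 0.05 0.2 0;0.35 -0.2 0.05 0.2 0;0.35 -0.2 0.05 0.2 0;0.35 -0.2 0.05 0.2 0'
python3 w.py; python3 pan.py
python3 - <<'E'
from h import *
im=snapshot("side");cv2.imwrite("pics/b.png",cv2.resize(im[130:230,180:330],(600,400),interpolation=2)[:,:,::-1])
E
```

```text
clock: 8.17
position: [363.0, -229.8, 271.3]
eef_rot: [-3.138, -0.001, 1.002]
contact_force: [0.3, 0.3, -0.5]
width: 0.653
grasp_force: 0.0
clock: 8.67
position: [339.1, -305.9, 192.9]
eef_rot: [-3.14, -0.001, 1.008]
contact_force: [0.8, 0.4, 0.5]
width: 0.647
grasp_force: 0.0
8.6667 [ 339.1 -305.9  192.9] [-3.140e+00 -1.000e-03  1.008e+00] [-1.   -0.05  1.93  0.    1.26 -0.43] 0.647384064673879
0.65 [256. 170.] [ 339.2 -309.     0. ] tool dx dy -0.006 0.005
8.7667 [ 339.5 -306.4  194. ] 1.0083785291663647
top weights_pan_floor 0.66 [154.9 190. ]
top goods_pan_floor 0.77 [247.6 181.8]
top poise_knob 0.5 [209.5 228.6]
pan rect 0.67 ((154.3811492919922, 189.692626953125), (42.55180358886719, 46.625911712646484), 84.80557250976562) 1694
corners [[554.7, 211.5], [567.9, 87.1], [457.2, 73.5], [443.2, 196.9]] c [505.6 141.7 107. ]
side weights_pan_floor 0.58 [235.8 165.1]
side goods_pan_floor 0.57 [256.3 198. ]
weights_pan_floor [508.3 138.7 110.4]
goods_pan_floor [ 532.  -101.7   79.8]
```

View pics/b.png

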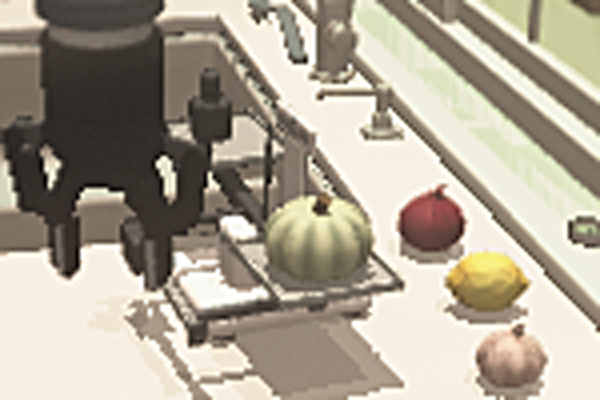

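The beam is still at the goods stop: the weights pan is high at the upper left and the squash is low. So both weights are needed, and I'll grasp the second one.

```bash
python3 -m inch '0.35 -0.002 0.002 0.1 0;0.35 -0.002 0.002 0.2 0;0.35 -0.002 0.002 0.3 0;0.35 -0.002 0.002 0.36 0;0.35 -0.002 0.002 0.383 0;0.35 -0.002 0.002 0.383 0;1 -0.002 0.002 0.383 0;1 -0.002 0.002 0.383 0;1 -0.002 0.002 0.383 0;1 -0.002 0.002 0.383 0;1 -0.002 0.002 0.383 0;1 -0.002 0.002 0.3 0'
python3 -m inch '1 0 0 -0.1 0;1 0 0 -0.2 0;1 0 0 -0.3 0;1 0 0 -0.46 0;1 0 0 -0.46 0;1 0 0 -0.46 0;1 0 0 -0.46 0'
```

```text
clock: 10.32
position: [336.4, -305.1, 69.8]
eef_rot: [-3.133, -0.004, 1.006]
contact_force: [-1.2, 0.8, -2.8]
width: 0.23
grasp_force: 59.9
clock: 10.9
position: [339.3, -309.1, 259.5]
eef_rot: [3.137, 0.002, 1.007]
contact_force: [-0.3, -0.4, -3.1]
width: 0.232
grasp_force: 59.8
```

```bash
python3 -m inch '1 1 -0.18 0 0;1 1 -0.18 0 0;1 1 -0.18 0 0;1 1 -0.18 0 0;1 1 -0.18 0 0;1 1 -0.18 0 0;1 1 -0.18 0 0;1 1 -0.18 0 0;1 1 -0.18 0 0;1 1 -0.18 0 0;1 1 -0.18 0 0;1 1 -0.18 0 0'
python3 -m inch '1 0.1 -0.018 0 0;1 0.1 -0.018 0 0;1 0.1 -0.018 0 0;1 0.1 -0.018 0 0;1 0.1 -0.018 0 0'
```

```text
clock: 11.9
position: [490.7, 69.9, 254.9]
eef_rot: [-3.138, 0.002, 1.01]
contact_force: [-0.2, -1.0, -2.4]
width: 0.231
grasp_force: 59.5
clock: 12.32
position: [506.6, 104.5, 256.6]
eef_rot: [-3.141, 0.001, 1.005]
contact_force: [-0.4, -0.1, -2.1]
width: 0.229
grasp_force: 59.2
```

```bash
python3 -m inch '1 0.003 0.002 0.08 0;1 0.003 0.002 0.16 0;1 0.003 0.002 0.21 0;1 0.003 0.002 0.235 0;1 0.003 0.002 0.245 0;1 0.003 0.002 0.25 0;1 0.003 0.002 0.25 0'
python3 -m inch '1 0 0 0.01 0;1 0 0 0.01 0;1 0 0 0.01 0'
```

```text
clock: 12.9
position: [509.3, 105.9, 158.3]
eef_rot: [3.14, -0.001, 1.006]
contact_force: [0.1, -0.7, -1.6]
width: 0.229
grasp_force: 59.2
clock: 13.15
position: [508.9, 106.3, 154.0]
eef_rot: [3.141, -0.001, 1.007]
contact_force: [-0.3, 0.6, -1.3]
width: 0.229
grasp_force: 59.2
```

```bash
python3 -m inch '1 0 0 0.015 0;1 0 0 0.03 0;1 0 0 0.04 0;1 0 0 0.05 0;1 0 0 0.06 0;1 0 0 0.06 0'
python3 -m inch '1 0 0 0.005 0;1 0 0 0.01 0;1 0 0 0.01 0'
```

```text
clock: 13.65
position: [507.7, 106.3, 128.1]
eef_rot: [-3.14, 0.001, 1.006]
contact_force: [0.4, -0.2, -1.3]
width: 0.232
grasp_force: 59.2
clock: 13.9
position: [508.9, 106.9, 127.2]
eef_rot: [-3.142, -0.001, 1.007]
contact_force: [-5.4, 2.0, 12.8]
width: 0.23
grasp_force: 61.2
```

```bash
python3 -m inch '1 0 0 -0.006 0;0.5 0 0 -0.006 0;0.45 0 0 -0.006 0;0.45 0 0 -0.006 0;0.45 0 0 -0.006 0;0.45 0 0 -0.06 0;0.45 0 0 -0.15 0;0.45 0 0 -0.33 0;0.45 0 0 -0.33 0;0.45 0 0 -0.33 0;0.45 0 0 -0.33 0'; python3 wp.py
```

```text
clock: 14.82
position: [509.9, 106.3, 259.6]
eef_rot: [3.137, -0.003, 1.006]
contact_force: [-0.5, -1.2, -1.1]
width: 0.555
grasp_force: 0.0
14.8167 [509.9 106.3 259.6] 1.0064362443077066
weights_pan_floor 0.72 [236. 153.] [506.6 139.  107. ]
poise_knob 0.68 [222. 310.] [405.    9.2 147. ]
```

View pics/w2.png

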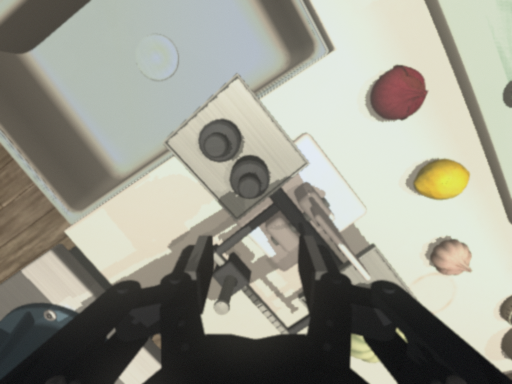

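Both weights stand on the pan, at px (220,140) and (250,177). The poise knob is at (222,308). I'll go above the knob with the fingers along the rail.

```bash
python3 -m inch '0.4 -0.344 -0.09 0 0.5;0.4 -0.344 -0.09 0 1;0.4 -0.344 -0.09 0 1;0.4 -0.344 -0.09 0 1;0.4 -0.344 -0.09 0 1;0.4 -0.344 -0.09 0 1;0.4 -0.344 -0.09 0 1;0.4 -0.344 -0.09 0 1'
python3 -m inch '0.5 0 0 0 0.13;0.5 0 0 0 0.13;0.5 0 0 0 0.13'
cat > k.py <<'E'
from h import *
s=ctrl.observe();p=np.array(s["position"]);y=s["eef_rot"][2];print(s["clock"],p.round(1),round(y,3))
im=snapshot("wrist");cv2.imwrite("pics/k.png",im[:,:,::-1])
uv={}
for c in("wrist","top","side"):
    if c!="wrist":snapshot(c)
    for r in place_of(c,"poise_knob")[:1]:
        uv[c]=r["uv"];P=atz(c,r["uv"],152);d=P[:2]-p[:2]
        print(c,round(r["score"],2),np.round(r["uv"]),P,"tool mm",(d[0]*np.cos(y)+d[1]*np.sin(y)).round(1),(d[0]*np.sin(y)-d[1]*np.cos(y)).round(1))
E
python3 k.py
```

```text
clock: 15.63
position: [403.6, 9.3, 255.8]
eef_rot: [-3.14, 0.003, 0.219]
contact_force: [-0.4, -0.8, -0.4]
width: 0.601
grasp_force: 0.0
clock: 15.88
position: [404.1, 9.5, 256.4]
eef_rot: [-3.141, 0.002, 0.123]
contact_force: [-0.4, -0.9, -0.1]
width: 0.503
grasp_force: 0.0
15.8833 [404.1   9.5 256.4] 0.123
wrist 0.78 [249. 188.] [406.9  14.4 152. ] tool mm 3.4 -4.6
side 0.65 [216. 168.] [416.4  23.6 152. ] tool mm 13.9 -12.5
```

View pics/k.png

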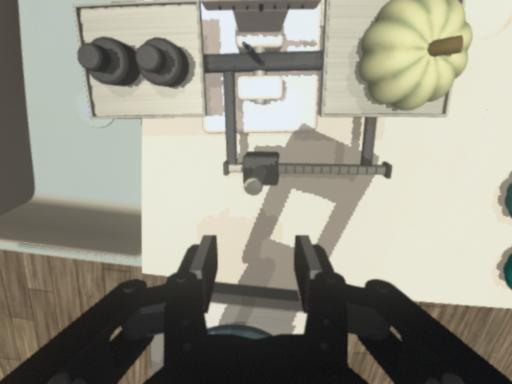

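The wrist view shows the poise cap at px (253,187) on the horizontal rail. Its home end stop is at the left (228,168) and the outer end at (388,170). I'll straddle the stem.

```bash
python3 -m inch '0.5 0.008 -0.008 0.08 0;0.5 0.008 -0.008 0.16 0;0.5 0.008 -0.008 0.24 0;0.5 0.008 -0.008 0.31 0;0.5 0.008 -0.008 0.355 0;0.5 0.008 -0.008 0.355 0;0.5 0.008 -0.008 0.355 0'
python3 -m inch '0.5 0 0.01 0 0;0.5 0 0.02 0 0;0.5 0 0.03 0 0;0.5 0 0.04 0 0;0.5 0 0.05 0 0;0.5 0 0.06 0 0;0.5 0 0.07 0 0;0.5 0 0.08 0 0;0.5 0 0.09 0 0;0.5 0 0.1 0 0;0.5 0 0.11 0 0;0.5 0 0.11 0 0'
python3 k.py
```

```text
clock: 16.77
position: [406.7, 13.0, 114.9]
eef_rot: [-3.141, 0.002, 0.119]
contact_force: [-0.2, -0.7, 0.2]
width: 0.499
grasp_force: 0.0
clock: 17.77
position: [412.7, -31.6, 115.3]
eef_rot: [3.141, 0.0, 0.118]
contact_force: [0.1, -0.2, 0.8]
width: 0.504
grasp_force: 0.0
17.7667 [412.7 -31.6 115.3] 0.118
wrist 0.97 [226. 292.] [409.4 -19.1 152. ] tool mm -1.8 -12.8
top 0.34 [149. 192.] [496.9 144.1 152. ] tool mm 104.4 -164.6
```

View pics/k.png

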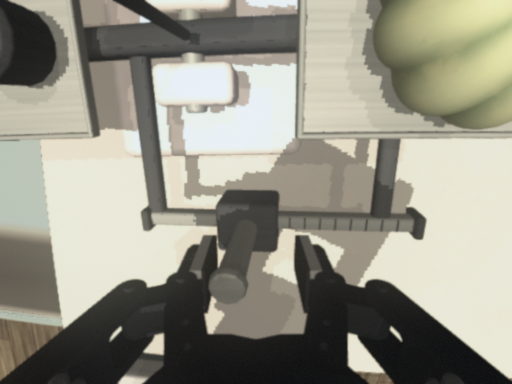

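The straddle push works: the poise has moved about 33 mm and its stem rests on the left finger (knob at 228,285). I'll push a bit further, then back off, lift to a fixed look pose and record the needle.

```bash
python3 -m inch '0.5 0 0.01 0 0;0.5 0 0.02 0 0;0.5 0 0.02 0 0;0.5 0 -0.005 0 0;0.5 0 -0.005 -0.1 0;0.5 0 -0.005 -0.2 0;0.5 0.08 -0.06 -0.3 0;0.5 0.15 -0.11 -0.36 0;0.5 0.15 -0.11 -0.36 0;0.5 0.15 -0.11 -0.36 0;0.5 0.15 -0.11 -0.36 0'
cat > l.py <<'E'
import sys
from h import *
n=sys.argv[1];s=ctrl.observe();im=snapshot("wrist");m=camera_model("wrist");np.savez(f"l{n}.npz",im=im,pose=m["pose"])
print(s["clock"],np.round(s["position"],1),round(s["eef_rot"][2],3),"cam",np.array(m["pose"]).round(3)[:3].tolist(),m["mtx"][0],m["k1"])
for l,z in(("poise_knob",148),("weights_pan_floor",88),("goods_pan_floor",112)):
    for r in place_of("wrist",l)[:1]:print(l,round(r["score"],2),np.round(r["uv"],1),atz("wrist",r["uv"],z,m))
E
python3 l.py 1; python3 -m inch '0.5 0 0 0 0;0.5 0 0 0 0;0.5 0 0 0 0;0.5 0 0 0 0;0.5 0 0 0 0;0.5 0 0 0 0;0.5 0 0 0 0;0.5 0 0 0 0'|head -2; python3 l.py 2;python3 - <<'E'
from h import *
a,b=[cv2.cvtColor(np.load(f"l{i}.npz")["im"],cv2.COLOR_RGB2GRAY) for i in(1,2)]
p=cv2.goodFeaturesToTrack(a[:250],60,.02,8);q,st,_=cv2.calcOpticalFlowPyrLK(a,b,p,None)
for u,v,k in zip(p[:,0],q[:,0],st[:,0]):
    if k and np.hypot(*(v-u))>1.2:print(u,(v-u).round(1))
E
```

```text
clock: 18.98
position: [466.6, 20.7, 259.1]
eef_rot: [3.141, 0.0, 0.121]
contact_force: [-0.3, -0.2, -0.4]
width: 0.497
grasp_force: 0.0
18.9833 [466.6  20.7 259.1] 0.121 cam [[0.12, -0.944, -0.308, 544.751], [-0.993, -0.114, -0.038, 29.198], [0.001, 0.31, -0.951, 400.49]] [285.31283941   0.         255.36592259] -0.04613762347282876
poise_knob 0.87 [291.2 250.1] [407.  -23.7 148. ]
weights_pan_floor 0.91 [154.4 127.8] [503.4 133.9  88. ]
goods_pan_floor 0.67 [388.4 128.3] [ 534.4 -106.7  112. ]
clock: 19.85
position: [466.9, 20.0, 259.3]
19.85 [466.9  20.  259.3] 0.119 cam [[0.119, -0.945, -0.306, 545.607], [-0.993, -0.113, -0.038, 28.792], [0.001, 0.308, -0.951, 401.948]] [285.31283941   0.         255.36592259] -0.04613762347282876
poise_knob 0.72 [434.6   6.7] [ 636.2 -105.1  148. ]
weights_pan_floor 0.87 [151.2 125.1] [507.4 137.5  88. ]
goods_pan_floor 0.48 [295.2 248.9] [390.4 -36.1 112. ]
[300.  97.] [-1.2  0.2]
```

```bash
python3 -m inch '0.5 -0.08 0.06 0 0;0.5 -0.15 0.12 0 0;0.5 -0.15 0.12 0.05 0;0.5 -0.15 0.12 0.15 0;0.5 -0.15 0.12 0.25 0;0.5 -0.15 0.12 0.36 0;0.5 -0.15 0.12 0.36 0;0.5 -0.15 0.12 0.36 0;0.5 -0.15 0.13 0.36 0;0.5 -0.15 0.14 0.36 0;0.5 -0.15 0.15 0.36 0;0.5 -0.15 0.15 0.36 0'
python3 -m inch '0.5 0 -0.025 0 0;0.5 0 -0.025 -0.1 0;0.5 0 -0.025 -0.2 0;0.5 0.08 -0.08 -0.3 0;0.5 0.15 -0.15 -0.36 0;0.5 0.15 -0.15 -0.36 0;0.5 0.15 -0.15 -0.36 0;0.5 0.15 -0.15 -0.36 0;0.5 0.15 -0.15 -0.36 0;0.5 0.15 -0.15 -0.36 0;0.5 0.15 -0.15 -0.36 0;0.5 0.15 -0.15 -0.36 0'
python3 -m inch '0.5 0 0 0 0;0.5 0 0 0 0;0.5 0 0 0 0;0.5 0 0 0 0;0.5 0 0 0 0;0.5 0 0 0 0;0.5 0 0 0 0;0.5 0 0 0 0;0.5 0 0 0 0;0.5 0 0 0 0'|head -2
python3 l.py 3
cat > f.py <<'E'
import sys
from h import *
a,b=[cv2.cvtColor(np.load(f"l{i}.npz")["im"],cv2.COLOR_RGB2GRAY) for i in sys.argv[1:3]]
p=cv2.goodFeaturesToTrack(a[:250],80,.02,8);q,st,_=cv2.calcOpticalFlowPyrLK(a,b,p,None)
for u,v,k in zip(p[:,0],q[:,0],st[:,0]):
    if k and np.hypot(*(v-u))>1.2:print(u,(v-u).round(1))
E
python3 f.py 2 3
```

```text
clock: 21.05
position: [416.3, -48.1, 117.4]
eef_rot: [3.139, -0.004, 0.119]
contact_force: [-0.3, -0.4, 1.1]
width: 0.5
grasp_force: 0.0
clock: 22.05
position: [466.2, 19.5, 258.5]
eef_rot: [-3.141, 0.001, 0.118]
contact_force: [-0.2, -0.7, -0.0]
width: 0.506
grasp_force: 0.0
clock: 22.88
position: [466.9, 20.0, 259.3]
22.8833 [466.9  20.  259.3] 0.119 cam [[0.119, -0.945, -0.306, 545.598], [-0.993, -0.113, -0.038, 28.792], [0.001, 0.308, -0.951, 401.93]] [285.31283941   0.         255.36592259] -0.04613762347282876
weights_pan_floor 0.55 [151.4 126.3] [506.1 137.3  88. ]
[286. 236.] [-0.9 -8.3]
[293. 242.] [ 0.  -6.2]
[312. 212.] [7.7 0.4]
[311. 202.] [7.4 0. ]
[319. 218.] [7.8 0.3]
[276. 236.] [ -1.1 -11.2]
[317. 195.] [ 7.  -0.1]
[312. 222.] [7.9 0.5]
```

```bash
python3 -m inch '0.5 -0.08 0.07 0 0;0.5 -0.15 0.14 0 0;0.5 -0.15 0.14 0.05 0;0.5 -0.15 0.14 0.15 0;0.5 -0.15 0.14 0.25 0;0.5 -0.15 0.14 0.36 0;0.5 -0.15 0.14 0.36 0;0.5 -0.15 0.14 0.36 0;0.5 -0.15 0.15 0.36 0;0.5 -0.15 0.16 0.36 0;0.5 -0.15 0.17 0.36 0;0.5 -0.15 0.17 0.36 0'
python3 -m inch '0.5 0 -0.025 0 0;0.5 0 -0.025 -0.1 0;0.5 0 -0.025 -0.2 0;0.5 0.08 -0.1 -0.3 0;0.5 0.15 -0.17 -0.36 0;0.5 0.15 -0.17 -0.36 0;0.5 0.15 -0.17 -0.36 0;0.5 0.15 -0.17 -0.36 0;0.5 0.15 -0.17 -0.36 0;0.5 0.15 -0.17 -0.36 0;0.5 0.15 -0.17 -0.36 0;0.5 0.15 -0.17 -0.36 0'
python3 -m inch '0.5 0 0 0 0;0.5 0 0 0 0;0.5 0 0 0 0;0.5 0 0 0 0;0.5 0 0 0 0;0.5 0 0 0 0;0.5 0 0 0 0;0.5 0 0 0 0;0.5 0 0 0 0;0.5 0 0 0 0'|head -2
python3 l.py 4;python3 f.py 3 4
```

```text
clock: 24.08
position: [417.2, -56.1, 117.4]
eef_rot: [3.139, -0.004, 0.119]
contact_force: [1.1, 0.2, -0.0]
width: 0.495
grasp_force: 0.0
clock: 25.08
position: [466.2, 19.5, 258.5]
eef_rot: [-3.141, 0.001, 0.118]
contact_force: [0.4, -0.3, 0.5]
width: 0.502
grasp_force: 0.0
clock: 25.92
position: [466.9, 20.0, 259.3]
25.9167 [466.9  20.  259.3] 0.119 cam [[0.119, -0.945, -0.306, 545.598], [-0.993, -0.113, -0.038, 28.793], [0.001, 0.308, -0.951, 401.93]] [285.31283941   0.         255.36592259] -0.04613762347282876
poise_knob 0.74 [314.7 251.7] [408.7 -48.1 148. ]
weights_pan_floor 0.78 [152.7 126. ] [506.6 135.8  88. ]
[310. 237.] [ 7.3 -0. ]
[294. 236.] [ 0.7 -1.9]
[368. 214.] [-0.9 -1.4]
[377. 213.] [-1.  -1.3]
[355. 214.] [-0.8 -1.3]
[100. 118.] [-2.3  0.1]
[283. 223.] [ 6.1 -6.1]
[91. 78.] [-2.4  0.1]
[320. 213.] [ 5.9 -0.5]
[105. 147.] [-2.1  0.7]
[320. 243.] [1.6 0.6]
[286. 234.] [ 0.9 -1.7]
[318. 203.] [ 5.8 -0.6]
[450.  69.] [-2.1  0.3]
[447.  88.] [-2.2  0.3]
[382. 228.] [-1.  -1.4]
[444. 140.] [-2.6 -0.6]
[328. 219.] [ 5.6 -0.8]
[151. 117.] [-1.7  0.2]
[433. 175.] [-1.8 -1. ]
[435. 165.] [-1.8 -1. ]
[446. 127.] [-2.6 -0.4]
[416. 129.] [-1.9 -0.5]
[108. 173.] [-2.1  0.8]
[319. 225.] [5.8 0.5]
[348. 226.] [ 0.3 -1.2]
[151. 145.] [-1.9  0.5]
[360. 180.] [-0.8 -0.9]
[429.  82.] [-2.3  0.2]
[374. 224.] [-1.1 -1.4]
```

The beam is floating now, at about -0.086 rad. That leaves about 14 mm more of poise travel.

```bash
python3 -m inch '0.5 -0.08 0.08 0 0;0.5 -0.15 0.16 0 0;0.5 -0.15 0.16 0.05 0;0.5 -0.15 0.16 0.15 0;0.5 -0.15 0.16 0.25 0;0.5 -0.15 0.16 0.36 0;0.5 -0.15 0.16 0.36 0;0.5 -0.15 0.17 0.36 0;0.5 -0.15 0.18 0.36 0;0.5 -0.15 0.19 0.36 0;0.5 -0.15 0.198 0.36 0;0.5 -0.15 0.204 0.36 0'
python3 -m inch '0.5 0 0 0 0;0.5 0 -0.025 0 0;0.5 0 -0.025 -0.1 0;0.5 0 -0.025 -0.2 0;0.5 0.08 -0.12 -0.3 0;0.5 0.15 -0.204 -0.36 0;0.5 0.15 -0.204 -0.36 0;0.5 0.15 -0.204 -0.36 0;0.5 0.15 -0.204 -0.36 0;0.5 0.15 -0.204 -0.36 0;0.5 0.15 -0.204 -0.36 0;0.5 0.15 -0.204 -0.36 0'
python3 -m inch '0.5 0 0 0 0;0.5 0 0 0 0;0.5 0 0 0 0;0.5 0 0 0 0;0.5 0 0 0 0;0.5 0 0 0 0;0.5 0 0 0 0;0.5 0 0 0 0;0.5 0 0 0 0;0.5 0 0 0 0;0.5 0 0 0 0;0.5 0 0 0 0'|head -2
python3 l.py 5
cat > t.py <<'E'
# tilt change from image a to b: track pan features, fit vertical shift per side
import sys
from h import *
A,B=[np.load(f"l{i}.npz") for i in sys.argv[1:3]]
a,b=[cv2.cvtColor(x["im"],cv2.COLOR_RGB2GRAY) for x in(A,B)]
m=camera_model("wrist")
p=cv2.goodFeaturesToTrack(a[:185],150,.01,5)
q,st,_=cv2.calcOpticalFlowPyrLK(a,b,p,None,winSize=(15,15),maxLevel=3);r,s2,_=cv2.calcOpticalFlowPyrLK(b,a,q,None,winSize=(15,15),maxLevel=3)
for nm,lo,hi,z in(("weights",80,165,96),("goods",400,460,118)):
    o=[]
    for u,v,w,k in zip(p[:,0],q[:,0],r[:,0],st[:,0]):
        if k and lo<u[0]<hi and np.hypot(*(w-u))<.3:
            m["pose"]=A["pose"];P=atz("wrist",u,z,m)
            m["pose"]=B["pose"];oo,d=ray("wrist",v,m)
            # height on ray b where y_local matches
            t=(P[1]-oo[1])/d[1]; o.append((oo+t*d)[2]-z)
    print(nm,len(o),np.median(o).round(2),np.percentile(o,[25,75]).round(1),"rad",(np.median(o)/120).round(4))
E
for i in "2 3" "3 4" "4 5" "3 5";do python3 t.py $i;done
python3 - <<'E'
from h import *
x=[np.load(f"l{i}.npz")["im"][:200,60:460] for i in(3,5)]
cv2.imwrite("pics/n.png",np.vstack([cv2.resize(i[:,90:310][:150],(800,300) if 0 else (800,545)[:2],interpolation=2)[:300] for i in x])[:,:,::-1])
E
```

```text
clock: 27.12
position: [418.6, -69.3, 117.3]
eef_rot: [3.139, -0.004, 0.119]
contact_force: [0.4, 0.9, 1.2]
width: 0.499
grasp_force: 0.4
clock: 28.12
position: [465.9, 19.5, 258.2]
eef_rot: [-3.141, 0.002, 0.118]
contact_force: [-0.2, -0.3, -1.2]
width: 0.501
grasp_force: 0.0
clock: 29.12
position: [466.9, 20.0, 259.3]
29.1167 [466.9  20.  259.3] 0.119 cam [[0.119, -0.945, -0.306, 545.597], [-0.993, -0.113, -0.038, 28.789], [0.001, 0.308, -0.951, 401.929]] [285.31283941   0.         255.36592259] -0.04613762347282876
poise_knob 0.86 [326.5 249.6] [412.5 -59.5 148. ]
weights_pan_floor 0.68 [147.1 127.3] [504.5 141.9  88. ]
goods_pan_floor 0.48 [326.7 247.4] [396.4 -71.7 112. ]
weights 19 0.04 [-0.1  0.2] rad 0.0003
goods 28 -0.05 [-0.1 -0. ] rad -0.0004
weights 17 4.59 [4.3 5. ] rad 0.0383
goods 29 -3.47 [-3.9 -0.1] rad -0.0289
weights 25 7.58 [6.9 8. ] rad 0.0631
goods 28 -5.89 [-6.6 -0.1] rad -0.0491
weights 16 11.67 [11.4 12.3] rad 0.0972
goods 29 -9.44 [-10.6  -0.1] rad -0.0786
```

```bash
python3 -m inch '0.5 0 0 0 0;0.5 0 0 0 0;0.5 0 0 0 0;0.5 0 0 0 0;0.5 0 0 0 0;0.5 0 0 0 0;0.5 0 0 0 0;0.5 0 0 0 0;0.5 0 0 0 0;0.5 0 0 0 0;0.5 0 0 0 0;0.5 0 0 0 0'|head -2
python3 l.py 6; python3 t.py 5 6; python3 t.py 3 6
python3 - <<'E'
from h import *
for P in((519,20,70),(519,20,180),(505,20,180),(575,25,180)):print(P,proj("wrist",P))
x=[np.load(f"l{i}.npz")["im"][0:165,190:330] for i in(3,6)]
cv2.imwrite("pics/n.png",np.hstack([cv2.resize(i,(400,471),interpolation=2) for i in x])[:,:,::-1])
E
```

```text
clock: 30.32
position: [466.9, 20.0, 259.3]
30.3167 [466.9  20.  259.3] 0.119 cam [[0.119, -0.945, -0.306, 545.597], [-0.993, -0.113, -0.038, 28.77], [0.001, 0.308, -0.951, 401.928]] [285.31283941   0.         255.36592259] -0.04613762347282876
poise_knob 0.88 [327.1 248.5] [413.7 -59.9 148. ]
weights_pan_floor 0.86 [148.5 130.4] [501.3 140.3  88. ]
goods_pan_floor 0.28 [175.1 130.9] [507.3 105.  112. ]
weights 23 0.01 [-0.1  0.1] rad 0.0001
goods 32 -0.05 [-0.2  0. ] rad -0.0004
weights 16 11.68 [11.3 12.3] rad 0.0973
goods 29 -9.44 [-10.6  -0.1] rad -0.0787
(519, 20, 70) [259.9 125.6]
(519, 20, 180) [262.2 137.6]
(505, 20, 180) [260.  155.4]
(575, 25, 180) [265.2  58.8]
```

View pics/n.png

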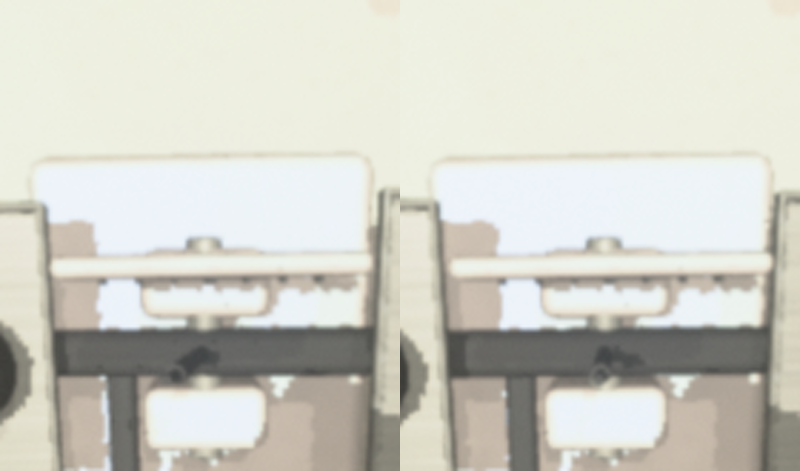

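In both crops the needle tip (ring) is left of the pivot pin: px (177,374) against pin column 204 at the stop, and (199,376) against 203 now. The beam is close to level but still slightly weights-down. I'll refine this using rim points only.

```bash
cat > r.py <<'E'
import sys
from h import *
A,B=[np.load(f"l{i}.npz") for i in sys.argv[1:3]]
a,b=[cv2.cvtColor(x["im"],cv2.COLOR_RGB2GRAY) for x in(A,B)]
m=camera_model("wrist");R=np.array([[.993,-.12],[.12,.993]])
p=cv2.goodFeaturesToTrack(a[:200],200,.005,4)
q,st,_=cv2.calcOpticalFlowPyrLK(a,b,p,None,winSize=(13,13),maxLevel=3)
for u,v,k in zip(p[:,0],q[:,0],st[:,0]):
    f=v-u
    if not k or np.hypot(*f)<1 or np.hypot(*f)>12:continue
    z=92 if u[0]<260 else 120
    m["pose"]=A["pose"];P=atz("wrist",u,z,m);m["pose"]=B["pose"];oo,d=ray("wrist",v,m);t=(P[1]-oo[1])/d[1]
    L=R.T@(P[:2]-[519,18])
    if abs(L[1])>165:print(u,f.round(1),"local",L.round(),"rad",(((oo+t*d)[2]-z)/120).round(3))
E
python3 r.py 3 6
```

```text
[100. 118.] [-5.8  0.1] local [ 11. 173.] rad 0.096
[91. 78.] [-6.3 -0.8] local [ 52. 177.] rad 0.096
[105. 147.] [-5.8  1.8] local [-20. 173.] rad 0.104
[450.  69.] [-5.9  1.1] local [  58. -175.] rad -0.074
[447.  88.] [-6.   0.8] local [  41. -176.] rad -0.076
[444. 140.] [-6.9 -1.7] local [  -9. -182.] rad -0.098
[433. 175.] [-4.9 -2.5] local [ -45. -177.] rad -0.076
[435. 165.] [-4.8 -3. ] local [ -34. -177.] rad -0.076
[446. 127.] [-7.1 -1. ] local [   4. -181.] rad -0.096
[108. 173.] [-5.3  2.2] local [-49. 174.] rad 0.1
[446.  71.] [-5.8  1. ] local [  56. -172.] rad -0.074
[451. 105.] [-6.7 -0.4] local [  25. -183.] rad -0.089
[ 96. 124.] [-6.2 -0.1] local [  5. 179.] rad 0.101
[440. 153.] [-6.  -1.9] local [ -22. -180.] rad -0.087
[95. 91.] [-7.4 -7.8] local [ 39. 175.] rad 0.111
[ 99. 145.] [-6.   2.1] local [-18. 179.] rad 0.103
[449. 135.] [-6.9 -1.7] local [  -4. -186.] rad -0.095
[444.  84.] [-5.9  0.9] local [  44. -172.] rad -0.075
[430. 170.] [-4.8 -2.7] local [ -40. -173.] rad -0.077
[101. 163.] [-5.7 -0.4] local [-38. 180.] rad 0.098
[433. 125.] [-6.8 -1. ] local [   6. -168.] rad -0.1
[106. 160.] [-6.4 -4. ] local [-35. 174.] rad 0.111
[451. 131.] [-6.9 -1. ] local [   0. -187.] rad -0.092
[454. 110.] [-6.8 -0.5] local [  21. -187.] rad -0.089
[ 99. 149.] [-5.7  1.8] local [-22. 180.] rad 0.097
[100. 158.] [-6.4 -3.8] local [-32. 180.] rad 0.105
[ 94. 131.] [-7.5  1.9] local [ -2. 182.] rad 0.122
[435. 143.] [-5.9 -1.6] local [ -12. -173.] rad -0.087
[109. 144.] [-6.3  1.6] local [-17. 168.] rad 0.112
[444. 150.] [-6.2 -1.9] local [ -19. -184.] rad -0.089
[88. 85.] [-6.3 -2.4] local [ 45. 181.] rad 0.095
[ 93. 116.] [-5.6  1.4] local [ 13. 181.] rad 0.091
[90. 98.] [-4.8  7.5] local [ 32. 181.] rad 0.08
[431. 142.] [-5.8 -1.6] local [ -11. -169.] rad -0.088
```

```bash
python3 -m inch '0.5 -0.08 0.1 0 0;0.5 -0.15 0.192 0 0;0.5 -0.15 0.192 0.05 0;0.5 -0.15 0.192 0.15 0;0.5 -0.15 0.192 0.25 0;0.5 -0.15 0.192 0.36 0;0.5 -0.15 0.192 0.36 0;0.5 -0.15 0.2 0.36 0;0.5 -0.15 0.207 0.36 0;0.5 -0.15 0.213 0.36 0;0.5 -0.15 0.218 0.36 0;0.5 -0.15 0.218 0.36 0'
python3 -m inch '0.5 0 0 0 0;0.5 0 -0.025 0 0;0.5 0 -0.025 -0.1 0;0.5 0 -0.025 -0.2 0;0.5 0.08 -0.13 -0.3 0;0.5 0.15 -0.218 -0.36 0;0.5 0.15 -0.218 -0.36 0;0.5 0.15 -0.218 -0.36 0;0.5 0.15 -0.218 -0.36 0;0.5 0.15 -0.218 -0.36 0;0.5 0.15 -0.218 -0.36 0;0.5 0.15 -0.218 -0.36 0'
python3 -m inch '0.5 0 0 0 0;0.5 0 0 0 0;0.5 0 0 0 0;0.5 0 0 0 0;0.5 0 0 0 0;0.5 0 0 0 0;0.5 0 0 0 0;0.5 0 0 0 0;0.5 0 0 0 0;0.5 0 0 0 0;0.5 0 0 0 0;0.5 0 0 0 0'|head -2
python3 l.py 7; python3 r.py 3 7 | egrep "^\[(100. 118|91. |105. 147|108|450|447|433. 175|435. 165)"
python3 - <<'E'
from h import *
# dark needle-ring: print grey patch correlation of tip between 6 and 7, ref tip in 6
a,b,c=[cv2.cvtColor(np.load(f"l{i}.npz")["im"],cv2.COLOR_RGB2GRAY) for i in(3,6,7)]
def ncc(t,im,x,y,h=5):
    T=t[y-h:y+h+1,x-h:x+h+1];S=im[y-h-4:y+h+5,x-h-14:x+h+15];r=cv2.matchTemplate(S,T,cv2.TM_CCOEFF_NORMED);_,v,_,l=cv2.minMaxLoc(r);return l[0]-14,l[1]-4,round(v,2)
print("6->7",ncc(b,c,260,131),"6->3",ncc(b,a,260,131))
for im in(a,b,c):print(im[131,244:276].tolist())
for im in(a,b,c):print("pin",im[85,244:276].tolist())
E
```

```text
clock: 31.52
position: [419.3, -74.8, 117.4]
eef_rot: [3.139, -0.004, 0.119]
contact_force: [0.0, 0.5, -0.1]
width: 0.503
grasp_force: 0.0
clock: 32.52
position: [465.9, 19.5, 258.2]
eef_rot: [-3.141, 0.002, 0.118]
contact_force: [0.6, -0.4, 0.8]
width: 0.502
grasp_force: 0.0
clock: 33.52
position: [466.9, 20.0, 259.3]
33.5167 [466.9  20.  259.3] 0.119 cam [[0.119, -0.945, -0.306, 545.597], [-0.993, -0.113, -0.038, 28.79], [0.001, 0.308, -0.951, 401.929]] [285.31283941   0.         255.36592259] -0.04613762347282876
poise_knob 0.81 [332.2 246.1] [417.  -64.5 148. ]
weights_pan_floor 0.75 [147.  127.2] [504.6 142.   88. ]
[100. 118.] [-7.8  0.4] local [ 11. 173.] rad 0.129
[91. 78.] [-8.1 -0.7] local [ 52. 177.] rad 0.124
[105. 147.] [-7.2  2.6] local [-20. 173.] rad 0.128
[450.  69.] [-7.9  1.4] local [  58. -175.] rad -0.101
[447.  88.] [-7.9  1.3] local [  41. -176.] rad -0.102
[433. 175.] [-6.5 -3.4] local [ -45. -177.] rad -0.103
[435. 165.] [-6.5 -3.9] local [ -34. -177.] rad -0.104
[108. 173.] [-7.  3.] local [-49. 174.] rad 0.13
6->7 (-5, 0, 0.93) 6->3 (-7, 1, 0.92)
[106, 103,
[... 194 characters left out ...]
95, 91, 84, 94, 107, 115, 111, 102, 94, 92, 92, 92, 92, 94, 95, 95, 95]
[98, 93, 90, 89, 87, 87, 90, 90, 91, 91, 90, 94, 101, 109, 115, 118, 112, 99, 93, 96, 95, 99, 97, 93, 91, 91, 92, 94, 95, 94, 94, 94]
pin [240, 240, 240, 240, 240, 240, 240, 240, 240, 239, 226, 173, 153, 166, 184, 203, 219, 229, 224, 209, 189, 172, 164, 191, 232, 239, 238, 239, 238, 238, 239, 239]
pin [241, 241, 240, 241, 240, 240, 240, 240, 241, 239, 226, 172, 153, 167, 185, 204, 220, 229, 223, 208, 191, 171, 163, 191, 232, 239, 240, 239, 239, 239, 239, 239]
pin [241, 241, 241, 240, 240, 240, 240, 240, 240, 239, 226, 172, 152, 166, 186, 203, 219, 228, 224, 210, 191, 173, 164, 192, 231, 239, 240, 239, 239, 239, 239, 239]
```

Tilt is now about -0.006 rad. One last nudge of about 1.4 mm should do it.

```bash
python3 -m inch '0.5 -0.08 0.1 0 0;0.5 -0.15 0.206 0 0;0.5 -0.15 0.206 0.05 0;0.5 -0.15 0.206 0.15 0;0.5 -0.15 0.206 0.25 0;0.5 -0.15 0.206 0.36 0;0.5 -0.15 0.206 0.36 0;0.5 -0.15 0.213 0.36 0;0.5 -0.15 0.217 0.36 0;0.5 -0.15 0.22 0.36 0;0.5 -0.15 0.2215 0.36 0;0.5 -0.15 0.2215 0.36 0'
python3 -m inch '0.5 0 0 0 0;0.5 0 -0.025 0 0;0.5 0 -0.025 -0.1 0;0.5 0 -0.025 -0.2 0;0.5 0.08 -0.13 -0.3 0;0.5 0.15 -0.2215 -0.36 0;0.5 0.15 -0.2215 -0.36 0;0.5 0.15 -0.2215 -0.36 0;0.5 0.15 -0.2215 -0.36 0;0.5 0.15 -0.2215 -0.36 0;0.5 0.15 -0.2215 -0.36 0;0.5 0.15 -0.2215 -0.36 0'
python3 -m inch '0.5 0 0 0 0;0.5 0 0 0 0;0.5 0 0 0 0;0.5 0 0 0 0;0.5 0 0 0 0;0.5 0 0 0 0;0.5 0 0 0 0;0.5 0 0 0 0;0.5 0 0 0 0;0.5 0 0 0 0;0.5 0 0 0 0;0.5 0 0 0 0'|head -2
python3 l.py 8; python3 r.py 3 8 | egrep "^\[(100. 118|91. |105. 147|108|450|447|433. 175|435. 165)"
python3 - <<'E'
from h import *
for i in(7,8):print(cv2.cvtColor(np.load(f"l{i}.npz")["im"],cv2.COLOR_RGB2GRAY)[131,244:276].tolist())
E
```

```text
clock: 34.72
position: [419.3, -75.9, 117.3]
eef_rot: [3.139, -0.003, 0.119]
contact_force: [0.5, -0.0, -0.4]
width: 0.502
grasp_force: 0.0
clock: 35.72
position: [465.9, 19.5, 258.2]
eef_rot: [-3.141, 0.002, 0.118]
contact_force: [0.6, 0.1, 0.7]
width: 0.5
grasp_force: 0.0
clock: 36.72
position: [466.9, 20.0, 259.3]
36.7167 [466.9  20.  259.3] 0.119 cam [[0.119, -0.945, -0.306, 545.597], [-0.993, -0.113, -0.038, 28.791], [0.001, 0.308, -0.951, 401.929]] [285.31283941   0.         255.36592259] -0.04613762347282876
poise_knob 0.82 [332.3 249.1] [413.7 -65.3 148. ]
weights_pan_floor 0.83 [147.7 128. ] [503.8 141.3  88. ]
goods_pan_floor 0.52 [171.4 128.9] [508.8 108.8 112. ]
[100. 118.] [-8.   0.5] local [ 11. 173.] rad 0.131
[91. 78.] [-8.1 -0.5] local [ 52. 177.] rad 0.123
[105. 147.] [-7.4  2.6] local [-20. 173.] rad 0.131
[450.  69.] [-8.2  1.5] local [  58. -175.] rad -0.104
[447.  88.] [-8.1  1.3] local [  41. -176.] rad -0.105
[433. 175.] [-6.7 -3.5] local [ -45. -177.] rad -0.107
[435. 165.] [-6.7 -4. ] local [ -34. -177.] rad -0.107
[108. 173.] [-7.1  3. ] local [-49. 174.] rad 0.132
[98, 93, 90, 89, 87, 87, 90, 90, 91, 91, 90, 94, 101, 109, 115, 118, 112, 99, 93, 96, 95, 99, 97, 93, 91, 91, 92, 94, 95, 94, 94, 94]
[97, 94, 89, 87, 87, 87, 89, 89, 89, 91, 89, 92, 102, 108, 113, 120, 119, 105, 90, 91, 98, 97, 91, 92, 91, 92, 91, 95, 95, 94, 95, 96]
```

The tilt estimate is about -0.003 rad. As an absolute check, I'll compare the apparent spans of the two equal pans, which match when the beam is level.

Run:
```python
from h import *
m=camera_model("wrist");K=np.array(m["mtx"]);D=np.array([m["k1"],0,0,0.])
for i in(3,4,6,7,8):
    g=cv2.cvtColor(cv2.undistort(np.load(f"l{i}.npz")["im"],K,D),cv2.COLOR_RGB2GRAY).astype(float)
    out=[]
    for row in(82,86,90,150,154,158,162):
        r=cv2.GaussianBlur(g[row-1:row+2].mean(0)[None],(3,1),0)[0]; e=[]
        for lo,hi in((80,118),(195,218),(312,330),(425,468)):
            j=lo+np.argmin(r[lo:hi]);a,b,c=r[j-1:j+2];e.append(round(j+.5*(a-c)/(a-2*b+c+1e-9),1))
        out.append((row,e,round((e[1]-e[0])/(e[3]-e[2]),3)))
    print(i,*out,sep="\n  ")
```

```text
3
  (82, [np.float64(87.5), np.float64(205.5), np.float64(322.4), np.float64(453.0)], np.float64(0.904))
  (86, [np.float64(88.3), np.float64(206.0), np.float64(322.1), np.float64(453.0)], np.float64(0.899))
  (90, [np.float64(89.5), np.float64(205.9), np.float64(322.3), np.float64(440.0)], np.float64(0.989))
  (150, [np.float64(100.2), np.float64(210.4), np.float64(319.7), np.float64(446.2)], np.float64(0.871))
  (154, [np.float64(100.7), np.float64(210.4), np.float64(319.5), np.float64(443.6)], np.float64(0.884))
  (158, [np.float64(101.6), np.float64(210.8), np.float64(319.2), np.float64(441.9)], np.float64(0.89))
  (162, [np.float64(102.4), np.float64(211.2), np.float64(318.9), np.float64(439.7)], np.float64(0.901))
4
  (82, [np.float64(85.0), np.float64(204.4), np.float64(321.9), np.float64(450.7)], np.float64(0.927))
  (86, [np.float64(86.0), np.float64(205.0), np.float64(321.8), np.float64(450.6)], np.float64(0.924))
  (90, [np.float64(86.9), np.float64(205.1), np.float64(322.1), np.float64(437.4)], np.float64(1.025))
  (150, [np.float64(124.1), np.float64(209.4), np.float64(3
[... 1839 characters left out ...]
 np.float64(202.4), np.float64(320.4), np.float64(444.5)], np.float64(0.994))
  (86, [np.float64(79.7), np.float64(202.8), np.float64(320.1), np.float64(444.1)], np.float64(0.993))
  (90, [np.float64(80.4), np.float64(203.2), np.float64(321.8), np.float64(430.6)], np.float64(1.129))
  (150, [np.float64(115.9), np.float64(207.5), np.float64(317.6), np.float64(435.6)], np.float64(0.776))
  (154, [np.float64(93.0), np.float64(207.6), np.float64(317.3), np.float64(434.0)], np.float64(0.982))
  (158, [np.float64(93.5), np.float64(208.0), np.float64(317.1), np.float64(432.2)], np.float64(0.995))
  (162, [np.float64(94.2), np.float64(208.3), np.float64(316.9), np.float64(430.7)], np.float64(1.003))
```

```bash
python3 -c "
from workcell import job;print(job.hand_in())"
```

```text
the job is handed in; nothing more can be done
None
```

I handed the job in with both counterweights on the weights pan, the squash left on its pan, and the poise trimmed until the beam floats level. My last camera estimate put the tilt between 0 and about -0.008 rad.

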